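# Run a tray of caps under the hand press

### The job

Pick up the low tray (the one with the flat caps, not the one with standing bottles), set it on the base plate of the hand press and slide it, caps end first, under the press bridge until its front end rests against the stop. Then push the press knob all the way down, let it come back up, and leave the tray in place. Keep the tray level throughout and do not disturb the other things on the table.

Things in the scene. Friction and masses are not known exactly. Their poses are not given: they have to be found in the camera images.
- tray_centre (a point): Low white plastic tray, loose, 0.25 to 0.5 kg: a block 160 mm long (x), 56 wide (y), 24 high. Six flat brass caps, fixed in it, stand 10 mm proud of its front (+x) half, so it is 34 mm high there; the rear half is plain. Point: the block's centre, 12 mm above its underside; x points to the caps end, z up. Starts right or left of the press.
- tray_front (a point): Middle of the low tray's front end face (caps end), 12 mm above its underside, 80 mm ahead of tray_centre; axes as the tray's.
- press: Hand capping press, fixed. Origin on the table under the bridge's centre; x is the way a tray slides in, z up. Aluminium base plate 10 mm thick, x=-230 to +70 mm, 130 wide. White bridge x=-35 to +35, 105 wide, underside z=50 (40 mm over the plate), top z=80, on it a grey barrel 44 mm in diameter up to z=115. Its cheeks leave a channel 61 mm wide about y=0.
- press_mouth (a point): Middle of the press's mouth, on top of the base plate (press frame x=-68, z=10 mm; same axes). From here two steel guides, 20 mm high, narrow from 93 mm apart to the 61 mm channel at the bridge. The plate before it (162 mm long) is clear, for setting a tray down.
- press_stop (a point): Middle of the face of the fixed steel stop behind the bridge, on top of the plate (press frame x=+50, z=10 mm; same axes); stop 26 mm high. A tray fully home has its front end here, its centre at x=-30 and its rear end at x=-110 in the press frame, 75 mm short of the bridge.
- plunger_top (a point): Centre of the top of the round wooden press knob (52 mm diameter, flat top of 40 mm) above the bridge, at z=160 mm in the press frame when up; it moves straight down with the plunger.
- plunger (a joint): Travel of the press knob: 0 up, 0.010 m fully down. A spring resists with 2 N at first and 9 N at the bottom and lifts it again. Fully down its foot stops 1 mm above the caps.
- tall_tray_centre (a point): The other tray, loose: same white block of 160 x 56 x 24 mm but with six standing amber bottles, 66 mm high in all, too high for the press. Point 12 mm above its underside, x to the bottles' end. To be left alone. It and the low tray swap sides at random.
- jar: Bystander: jar, 60 mm diameter, 85 mm high; origin at the centre of its underside.
- syrup: Bystander: amber bottle, 60 mm diameter, 150 mm high; origin at the centre of its underside.
- wallet: Bystander: dark red wallet, 90 x 180 x 22 mm (x, y, z); origin at the centre of its underside.
- mug: Bystander: white mug, 80 mm diameter, 90 mm high; origin at the centre of its underside.
- carton: Bystander: cardboard box 60 x 100 x 70 mm (x, y, z); origin at the centre of its underside.
- tin: Bystander: steel tin, 70 mm diameter, 45 mm high; origin at the centre of its underside.
There are look-alikes about, which are no part of the job. Leave any brown look-alike of the part that bears tray_centre alone.

How it is judged:
On the way, in this order (a step that is already met when the one before it is completed fails the run):
1. the low tray lies flat on the base plate under the bridge, caps end first, its front end within 6 mm of the stop (x of tray_front in the frame of press above 0.044 m and x of tray_centre in the frame of press below -0.02 m and y of tray_centre in the frame of press between -0.008 and 0.008 m and z of tray_centre in the frame of press below 0.028 m and angle between tray_centre's own z axis and vertical below 0.08 rad), for 0.2 s.
2. the press knob is pushed down (over 8 mm of its 10 mm) while the tray is home (all of step 1 and value of joint plunger above 0.008 m), for 0.1 s.
At the end, for the whole second after the job is handed in: The low tray rests flat on the base plate under the bridge, caps end first, front end within 6 mm of the stop and within 8 mm of the channel's middle, at rest; the press knob is up again (within 2 mm) (all of step 1 and value of joint plunger below 0.002 m and linear speed of tray below 0.01 m/s); the robot touches nothing.
It fails at once if the low tray is tipped by more than about 30 degrees (angle between tray_centre's own z axis and vertical above 0.52 rad).
It fails at once if the tall tray is moved by more than 30 mm (distance of tall_tray_centre from where it was at the start of the episode above 0.03 m).
It fails at once if the jar, bottle, wallet, mug, carton or tin is moved by more than 30 mm (distance of any of jar, syrup, wallet, mug, carton, tin from where it was at the start of the episode above 0.03 m).
It also fails if it takes over 58 s, if anything falls off the work surface, if the arm or the gripper's body presses on something with over 40 N, if the wrist force passes 120 N, or if a joint passes its speed limit or range.

### The arm

A 6-joint arm with a two-finger parallel gripper is mounted at the origin on the work surface. World frame = base frame: x ahead of the robot, y to its left, z up, the work surface at z = 0. Lengths are in m, angles in rad, forces in N, time in s.
With the tool pointing down it reaches from about 0.275 to 0.975 m from the base axis. Payload 8.4 kg.
Tool frame: the origin (TCP) lies on the centre line of the jaws, within the pads' length; the fingertips stand 8 mm ahead of it and the grasp point (between the pads) lies 11 mm behind it (robot.tip_reach is the distance from the TCP to the fingertips, in m); z points along the fingers, y is the line along which they close (so a half turn about z gives the same grasp; the last joint's range is limited). The gripper opens to 92 mm and grips with 3 to 60 N. Pads are 20 mm wide; open, the fingers measure 128 mm over their backs; the gripper's body (75 mm by 189 mm) begins 69 mm behind the grasp point.
Start: joints at [1.174, 0.353, 1.633, -0, 1.155, -0.002], TCP at [0.24, 0.577, 0.183] pointing down, gripper open.
Joint ranges: [-2.63, 2.63], [-0.92, 2.1], [0.06, 2.66], [-1.3, 4.44], [0, 2.69], [-3.02, 3.02]. Speed limits (rad/s): [2.22, 2.22, 2.79, 3.14, 3.14, 3.14].

### API

Orientations are given as a unit quaternion [w, x, y, z].
In Python, from bench import robot, optics gives the robot as it stands.
- The arm moves only by the tool send_rows, never from a script. Its argument "deltas" is one flat list of numbers, 5 for each row, row after row: the shift along the tool's x, y, z scaled (see below), then the turn about the tool's z scaled (see below), then the opening, from 0 (shut) to 1 (fully open). A call has 1 to 5 rows; each row is the pose to reach, as a shift and turn from the pose commanded when the call began, along the tool's axes at that moment; what a row does not reach only later rows make up. The controller multiplies each number of a shift by 0.25 m and each number of a turn by pi/2 rad. A row lasts 1/8 s, in which the tool goes at most 62.5 mm and 10.7 degrees, less where a joint would pass 70% of its speed; a pose out of reach is approached as far as the arm can. A call with a number of a shift or a turn outside -1 to 1 is refused whole. A call with a gripper value outside its range is refused whole. The fingers move at their own pace and stop on an object; "force" is the grip in N (left out, the last holds). Time passes only in rows, so rows that repeat a pose let the fingers close. It gives the time, the measured TCP pose, the force, the opening and the grip force at its end, in the units of the state.
- robot.sense(): the state, without advancing time (a new reading comes with each control period).
- optics.get_image(name): name is "scene" or "side" or "wrist"; returns a dict with "color" (384x512x3 uint8, blue, green, red), "depth" (384x512 float32, m along the optical axis (not along the pixel's ray), 0 where there is no reading), "K" (3x3 intrinsics, pixels), "R" (3x3) and "t" (3): a world point X has camera coordinates R X + t. Camera axes: x right, y down, z forward; pixel columns grow to the right and rows downward; lengths in m; the calibration is good to about 2 mm. The wrist camera is an equidistant fisheye: a pixel r from the principal point sees the ray r / f radians off the axis. A picture is of the moment at which its call begins.
- robot.close_job(): hands the job in; it is judged then, once.
Trained networks look in the newest picture that a camera, given by its name, has taken for a name from the list of things; names that differ only in an ending like _2 or _b are one class to them, and where a whole thing is asked for, a point or a joint stands for the part that bears it (a point fixed in the world has none). Each returns a list of dicts, best first, with "score" (0 to 1); they miss things now and then, are a little off and sometimes report something else, mostly with a low value. They report only what shows in the picture. A call takes as long as a camera call. They do not tell look-alikes from the thing itself.
- optics.spot_in(camera, query): "point" ([x, y, z] in m, in world coordinates, good to about 4 mm: the middle of the surface that is visible of it).
- optics.spot_point(camera, query): "point" ([x, y, z] in m, in world coordinates, good to about 4 mm: a listed point, or the origin of a listed thing).
The state is a dict: "time": time; "q": joint angles; "joint_velocities": joint speeds; "joint_torque": joint torques, N m; "position": TCP position; "ee_rot": TCP orientation; "wrist_force": force on the tool from outside, world axes, zero at the start; "torque": the same for the moment, N m; "opening": finger opening in m; "finger_force": force on a finger pad.
Only numpy, scipy, OpenCV 4.12 (cv2) and the standard library are available. Lean on these libraries where they do the work, as an engineer would, in place of code of your own. Each camera call takes 0.05 s, during which the arm holds its last target. There are 200 camera calls.

## Working session

There is one attempt and no reset: what is moved stays moved. The work goes in short steps, Python scripts to look and compute and a tool call to move; the robot and the scene stay as the last step left them, time stands still between calls to the robot, and variables do not carry over. Pictures are saved under pics/ and viewed, at most 10 in all, crops included, and the job is handed in when it is done.

Besides the shell and the picture viewer there is one more tool, called after "Request:" as name(argument=value, ...) on one line, values as JSON. send_rows: Moves the arm, as the interface text tells. Shifts and turns lie within -1 to 1; 1 stands for 0.25 m of shift or pi/2 rad of turn. Its arguments: {"type":"object","properties":{"deltas":{"type":"array","items":{"type":"number","minimum":-1,"maximum":1}},"force":{"type":"number"}},"required":["deltas"]}

```bash
mkdir -p pics
cat > h.py <<'E'
from bench import robot, optics
import numpy as np, cv2
def cloud(im):
    d=im["depth"];K=im["K"];v,u=np.mgrid[:d.shape[0],:d.shape[1]]
    P=np.stack([(u-K[0,2])/K[0,0]*d,(v-K[1,2])/K[1,1]*d,d],-1)
    return (P-im["t"])@im["R"]
def pix(im,X):
    c=im["R"]@np.array(X)+im["t"];p=im["K"]@c;return (p[:2]/p[2]).round().astype(int)
E
python3 - <<'E'
from h import *
ims={n:optics.get_image(n) for n in("scene","side")}
cv2.imwrite("pics/a.png",ims["scene"]["color"]);cv2.imwrite("pics/b.png",ims["side"]["color"])
for n in ims:
  for q in("tray_centre","tray_front","press","press_mouth","press_stop","plunger_top","tall_tray_centre"):
    print(n,q,[(np.round(r["point"],3).tolist(),round(r["score"],2),pix(ims[n],r["point"]).tolist()) for r in optics.spot_point(n,q)[:3]])
print(robot.sense()["position"],robot.sense()["ee_rot"],robot.sense()["time"])
E
```

```text
scene tray_centre [([0.483, 0.376, 0.012], 0.76, [352, 189]), ([0.311, 0.454, 0.011], 0.61, [350, 152])]
scene tray_front [([0.268, 0.515, 0.014], 0.86, [361, 140]), ([0.494, 0.453, 0.017], 0.66, [376, 185])]
scene press [([0.509, 0.129, -0.002], 0.84, [280, 216])]
scene press_mouth [([0.516, 0.062, 0.01], 0.97, [259, 220])]
scene press_stop [([0.5, 0.18, 0.012], 0.92, [295, 207])]
scene plunger_top [([0.51, 0.126, 0.161], 0.77, [280, 176]), ([0.765, 0.091, -0.002], 0.32, [298, 290])]
scene tall_tray_centre [([0.499, -0.351, 0.01], 0.95, [115, 250])]
side tray_centre [([0.312, 0.451, 0.013], 0.92, [135, 172]), ([0.484, 0.372, 0.013], 0.77, [186, 164])]
side tray_front [([0.267, 0.519, 0.008], 0.94, [116, 168]), ([0.494, 0.454, 0.01], 0.64, [177, 152])]
side press [([0.511, 0.13, 0.003], 0.9, [230, 199])]
side press_mouth [([0.518, 0.06, 0.01], 0.97, [244, 209])]
side press_stop [([0.503, 0.181, 0.008], 0.59, [220, 191])]
side plunger_top [([0.508, 0.132, 0.164], 0.74, [228, 166])]
side tall_tray_centre [([0.499, -0.348, 0.011], 0.94, [324, 294])]
[0.24035598 0.57689116 0.1827788 ] [-4.52415064e-06  1.96127371e-01  9.80578428e-01 -3.92350658e-05] 0.8
```

View pics/a.png

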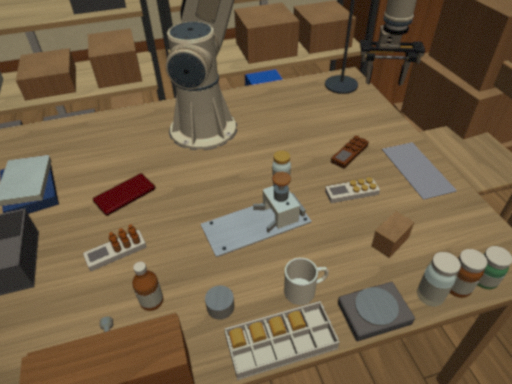

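Run:
```python
import cv2,numpy as np
a=cv2.imread("pics/a.png")[110:230,290:430];b=cv2.imread("pics/b.png")[120:240,80:220]
cv2.imwrite("pics/c.png",np.hstack([cv2.resize(a,(400,343),interpolation=2),cv2.resize(b,(400,343),interpolation=2)]))
```

```text
(no output)
```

View pics/c.png

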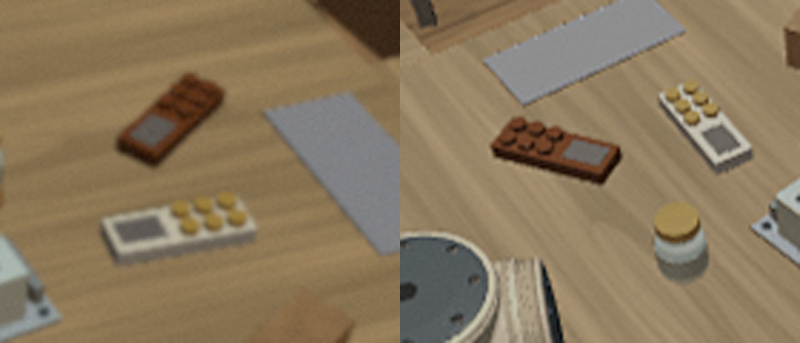

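View pics/b.png

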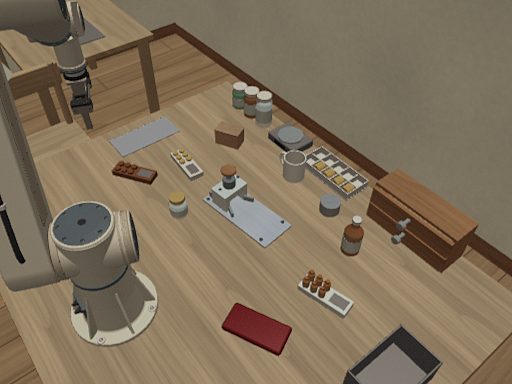

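The low white tray with brass caps is at scene (352,189) and side (186,164). Things it could be taken for are the brown look-alike at scene (350,152) and the tall bottle tray at (115,250). I choose the white one, and the close crop confirms flat caps. Next I refine its pose and the press's with depth.

Run:
```python
from h import *
C=[]
for n in("scene","side"):
  im=optics.get_image(n);P=cloud(im);C.append((n,P,im["color"]))
  def fit(lbl,m):
    p=P[m][:,:2].astype(np.float32);r=cv2.minAreaRect(p*1000);b=cv2.boxPoints(r);e=b[1]-b[0];f=b[2]-b[1];l=e if np.linalg.norm(e)>np.linalg.norm(f) else f
    print(n,lbl,m.sum(),np.round(r[0]),np.round(r[1]),"yaw",round(np.degrees(np.arctan2(l[1],l[0]))%180,1))
  x,y,z=np.moveaxis(P,-1,0)
  near=(abs(x-.484)<.06)&(abs(y-.374)<.11)
  fit("tray",near&(z>.012)&(z<.045)); fit("traytop",near&(z>.019)&(z<.045))
  w=(abs(x-.53)<.14)&(y>-.16)&(y<.25)
  fit("plate",w&(z>.006)&(z<.014)); fit("bridge",w&(z>.074)&(z<.086)); fit("knob",w&(z>.154)&(z<.17)&(x>.46))
  for q in("jar","syrup","mug","carton","tin","wallet"):
    print(q,[(np.round(r["point"],3).tolist(),round(r["score"],2)) for r in optics.spot_point(n,q)[:1]])
```

```text
scene tray 793 [487. 373.] [163.  61.] yaw 86.3
scene traytop 705 [487. 373.] [163.  61.] yaw 86.3
scene plate 2443 [519.  59.] [140. 379.] yaw 95.3
scene bridge 430 [507. 128.] [109.  70.] yaw 8.2
scene knob 185 [509. 127.] [49. 45.] yaw 41.0
jar [([0.342, 0.185, 0.002], 0.81)]
syrup [([0.687, -0.276, 0.001], 0.65)]
mug [([0.769, 0.091, -0.004], 0.89)]
carton [([0.696, 0.39, -0.002], 0.73)]
tin [([0.753, -0.115, 0.001], 0.6)]
wallet [([0.279, -0.309, -0.0], 0.75)]
side tray 482 [481. 369.] [166.  58.] yaw 86.2
side traytop 404 [481. 369.] [166.  57.] yaw 86.2
side plate 1436 [526.  32.] [350. 191.] yaw 89.8
side bridge 300 [502. 127.] [107.  75.] yaw 8.6
side knob 106 [503. 126.] [45. 46.] yaw 145.2
jar [([0.34, 0.191, -0.001], 0.92)]
syrup [([0.683, -0.274, 0.002], 0.89)]
mug [([0.773, 0.091, -0.007], 0.86)]
carton [([0.7, 0.384, -0.006], 0.74)]
tin [([0.751, -0.11, 0.005], 0.76)]
wallet [([0.28, -0.313, 0.0], 0.78)]
```

Request:
send_rows(deltas=[-0.2, -0.06, 0, 0.11, 1, -0.4, -0.12, 0, 0.22, 1, -0.6, -0.19, 0, 0.33, 1, -0.8, -0.25, 0, 0.44, 1, -0.98, -0.32, 0, 0.55, 1])

```text
time: 2.12
position: [0.4372, 0.4077, 0.1829]
ee_rot: [0.0, 0.591, 0.807, 0.0]
wrist_force: [1.3, 0.9, 0.4]
opening: 0.0918
finger_force: 0.0
```

```bash
cat >> h.py <<'E'
from scipy.spatial.transform import Rotation as Ro
def go(X,yaw):
    "units to reach TCP X with tool y at yaw degrees (mod 180)"
    s=robot.sense();w,x,y,z=s["ee_rot"];R=Ro.from_quat([x,y,z,w]).as_matrix()
    a=np.degrees(np.arctan2(R[1,1],R[0,1]));d=(yaw-a+90)%180-90
    print("t",round(s["time"],2),"pos",s["position"].round(4) if hasattr(s["position"],"round") else s["position"],"yang",round(a,1),"q6",round(s["q"][5],2),"F",np.round(s["wrist_force"],1),"open",round(s["opening"],4),"ff",s["finger_force"])
    print("shift",(R.T@(np.array(X)-s["position"])/.25).round(3),"turn",round(-d/90,3))
E
python3 -c "
from h import *
go([.484,.372,.15],-4)"
```

```text
t 2.12 pos [0.4372 0.4077 0.1829] yang 17.5 q6 0.44 F [1.3 0.9 0.4] open 0.0918 ff 0.0
shift [-0.193  0.136  0.132] turn 0.239
```

Request:
send_rows(deltas=[-0.1, 0.07, 0.06, 0.11, 1, -0.19, 0.13, 0.13, 0.23, 1, -0.2, 0.14, 0.13, 0.24, 1, -0.2, 0.14, 0.13, 0.24, 1])

```text
time: 2.62
position: [0.4844, 0.3724, 0.1507]
ee_rot: [-0.0, 0.729, 0.685, 0.0]
wrist_force: [0.3, 0.6, 0.1]
opening: 0.0921
finger_force: 0.0
```

```bash
python3 -c "
from h import *
im=optics.get_image('wrist');cv2.imwrite('pics/d.png',im['color']);print(im['K'])
for q in ('tray_centre','tray_front'): print(q,optics.spot_point('wrist',q))
go([.484,.372,.013],-4)"
```

```text
[[297.31863964   0.         261.21286444]
 [  0.         297.31863964 193.09590221]
 [  0.           0.           1.        ]]
tray_centre [{'point': [0.4877, 0.371, 0.0093], 'score': 0.88}, {'point': [0.511, 0.1293, -0.0028], 'score': 0.65}]
tray_front [{'point': [0.4874, 0.4534, 0.0126], 'score': 0.86}, {'point': [0.2605, 0.5186, 0.012], 'score': 0.56}]
t 2.77 pos [0.484 0.373 0.151] yang -3.6 q6 0.72 F [ 0.6  0.6 -0.3] open 0.0918 ff 0.0
shift [-0.004 -0.     0.552] turn 0.005
```

View pics/d.png

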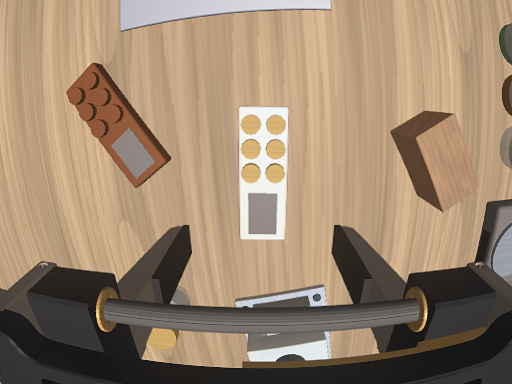

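```bash
python3 -c "
from h import *
im=optics.get_image('wrist');c=-im['R'].T@im['t'];print(c-robot.sense()['position'], im['R'][2])"
```

```text
[0.0050488  0.08310444 0.20137825] [-0.01865198 -0.29089126 -0.95657429]
```

Request:
send_rows(deltas=[0.0, 0.008, 0.2, 0, 1, 0.0, 0.008, 0.4, 0, 1, 0.0, 0.008, 0.53, 0, 1, 0.0, 0.008, 0.552, 0, 1, 0.0, 0.008, 0.552, 0, 1], force=40)

```text
time: 3.45
position: [0.4867, 0.3726, 0.0132]
ee_rot: [0.0, 0.729, 0.684, 0.0]
wrist_force: [0.1, 0.3, -0.8]
opening: 0.0919
finger_force: 0.0
```

Request:
send_rows(deltas=[0, 0, 0, 0, 0.4, 0, 0, 0, 0, 0.4, 0, 0, 0, 0, 0.4, 0, 0, 0, 0, 0.4, 0, 0, 0, 0, 0.4], force=40)

```text
time: 4.08
position: [0.4864, 0.3718, 0.0123]
ee_rot: [-0.0, 0.73, 0.684, -0.0]
wrist_force: [-0.5, -0.4, -0.3]
opening: 0.0438
finger_force: 0.0
```

```bash
python3 -c "
from h import *
im=optics.get_image('wrist');s=optics.get_image('side')
b=cv2.resize(s['color'][110:230,120:280],(512,384),interpolation=2)
cv2.imwrite('pics/e.png',cv2.resize(np.hstack([im['color'],b]),(800,300)))
go([.487,.372,.0123],-4)
print(optics.spot_point('side','tray_centre'))"
```

```text
t 4.17 pos [0.4864 0.3718 0.0123] yang -3.7 q6 0.72 F [ 0.  -0.9  0.5] open 0.0373 ff 0.0
shift [ 0.001  0.002 -0.   ] turn 0.003
[{'point': [0.3107, 0.4508, 0.0119], 'score': 0.97}, {'point': [0.484, 0.3759, 0.0134], 'score': 0.78}]
```

View pics/e.png

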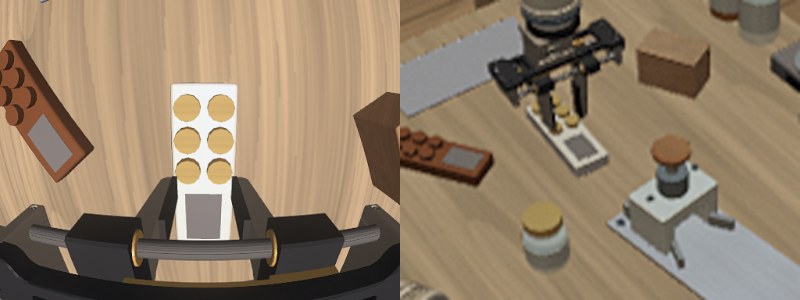

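```bash
cat >> h.py <<'E'
def wcloud(im):
    d=im["depth"];K=im["K"];v,u=np.mgrid[:d.shape[0],:d.shape[1]]
    a=(u-K[0,2])/K[0,0];b=(v-K[1,2])/K[1,1];r=np.hypot(a,b)+1e-9;t=np.tan(r)
    return (np.stack([a/r*t*d,b/r*t*d,d],-1)-im["t"])@im["R"]
E
python3 -c "
from h import *
im=optics.get_image('wrist');P=wcloud(im)
for v in (200,230,245,270,290):
  print(v,[(u,P[v,u].round(3).tolist()) for u in range(195,330,15)])
s=optics.get_image('side');Q=cloud(s);
m=(abs(Q[...,0]-.486)<.06)&(abs(Q[...,1]-.372)<.03)&(Q[...,2]>.03)&(Q[...,2]<.08);q=Q[m];c=s['color'][m].mean(1);q=q[c<70]
for z in (.03,.04,.05,.06,.07): k=q[(q[:,2]>=z)&(q[:,2]<z+.01)];print(z,len(k),np.sort(k[:,0]).round(3)[::3])
go([.487,.372,.0123],-4)"
```

```text
200 [(195, [0.436, 0.388, -0.0]), (210, [0.448, 0.387, -0.001]), (225, [0.463, 0.394, 0.023]), (240, [0.473, 0.393, 0.023]), (255, [0.483, 0.392, 0.023]), (270, [0.493, 0.392, 0.023]), (285, [0.504, 0.391, 0.023]), (300, [0.514, 0.39, 0.022]), (315, [0.528, 0.382, -0.0])]
230 [(195, [0.432, 0.362, -0.001]), (210, [0.445, 0.362, -0.0]), (225, [0.492, 0.455, 0.213]), (240, [0.472, 0.376, 0.034]), (255, [0.482, 0.37, 0.023]), (270, [0.492, 0.374, 0.033]), (285, [0.502, 0.374, 0.034]), (300, [0.51, 0.38, 0.049]), (315, [0.528, 0.357, -0.0])]
245 [(195, [0.43, 0.349, -0.001]), (210, [0.459, 0.384, 0.071]), (225, [0.467, 0.384, 0.071]), (240, [0.47, 0.359, 0.023]), (255, [0.481, 0.359, 0.023]), (270, [0.491, 0.358, 0.023]), (285, [0.502, 0.357, 0.023]), (300, [0.508, 0.381, 0.07]), (315, [0.492, 0.455, 0.213])]
270 [(195, [0.457, 0.385, 0.099]), (210, [0.464, 0.385, 0.099]), (225, [0.468, 0.377, 0.085]), (240, [0.468, 0.339, 0.025]), (255, [0.479, 0.338, 0.024]), (270, [0.49, 0.337, 0.023]), (285, [0.502, 0.336, 0.023]), (300, [0.505, 0.378, 0.091]), (315, [0.512, 0.381, 0.097])]
290 [(195, [0.46, 0.385, 0.115]), (210, [0.464, 0.379, 0.107]), (225, [0.467, 0.366, 0.088]), (240, [0.466, 0.321, 0.024]), (255, [0.478, 0.32, 0.024]), (270, [0.489, 0.319, 0.024]), (285, [0.501, 0.318, 0.023]), (300, [0.505, 0.369, 0.096]), (315, [0.509, 0.381, 0.113])]
0.03 4 [0.466 0.502]
0.04 8 [0.456 0.46  0.502]
0.05 12 [0.452 0.461 0.503 0.506]
0.06 22 [0.453 0.455 0.46  0.5   0.503 0.505 0.507 0.513]
0.07 21 [0.449 0.45  0.457 0.459 0.463 0.502 0.51 ]
t 4.33 pos [0.4864 0.3719 0.0122] yang -3.7 q6 0.72 F [-0.2 -0.4 -0.2] open 0.0366 ff 0.0
shift [ 0.001  0.002 -0.   ] turn 0.003
```

```bash
python3 -c "
from h import *
print(robot.tip_reach, [a for a in dir(robot) if a[0]!='_'])
im=optics.get_image('wrist');P=wcloud(im);g=im['color'].astype(int).max(2)
m=(g<75)&(P[...,2]>.026)&(P[...,2]<.12)&(abs(P[...,0]-.486)<.06)&(abs(P[...,1]-.372)<.03)
p=P[m];p=p[p[:,2].argsort()];print(len(p));print(p[:60:4].round(3))
s=optics.get_image('side');Q=cloud(s)
m=(abs(Q[...,0]-.486)<.06)&(abs(Q[...,1]-.372)<.03)&(Q[...,2]>.026)&(Q[...,2]<.06)
for a,b in zip(Q[m][::4].round(3),s['color'][m][::4]):print(a,b)
" | head -70
```

```text
0.008 ['PlanningError', 'close_job', 'sense', 'tip_reach']
2455
[[0.468 0.384 0.045]
 [0.508 0.381 0.045]
 [0.467 0.369 0.046]
 [0.468 0.372 0.046]
 [0.506 0.381 0.046]
 [0.468 0.37  0.047]
 [0.467 0.368 0.047]
 [0.467 0.384 0.047]
 [0.508 0.381 0.048]
 [0.465 0.384 0.048]
 [0.468 0.383 0.048]
 [0.468 0.381 0.048]
 [0.507 0.381 0.049]
 [0.468 0.379 0.049]
 [0.507 0.381 0.049]]
[0.501 0.373 0.057] [53 71 84]
[0.505 0.397 0.033] [ 58 106 131]
[0.506 0.361 0.057] [29 33 33]
[0.496 0.397 0.033] [ 70 122 146]
[0.501 0.367 0.05 ] [47 70 84]
[0.514 0.36  0.049] [ 75  97 113]
[0.498 0.386 0.034] [ 66 117 141]
[0.502 0.361 0.05 ] [36 57 68]
[0.493 0.385 0.033] [ 91 145 169]
[0.504 0.375 0.033] [ 91 153 178]
[0.454 0.373 0.058] [31 42 50]
[0.489 0.386 0.029] [143 167 176]
[0.499 0.373 0.033] [ 88 148 173]
[0.461 0.365 0.055] [37 41 47]
[0.489 0.372 0.034] [ 57 110 136]
[0.502 0.365 0.031] [123 141 149]
[0.46  0.364 0.051] [35 38 44]
[0.487 0.376 0.028] [129 142 151]
[0.505 0.363 0.027] [182 196 196]
[0.46  0.357 0.052] [24 37 49]
[0.49  0.367 0.027] [131 147 156]
[0.461 0.369 0.037] [42 77 99]
[0.462 0.372 0.029] [ 60  89 110]
```

Measured in depth, the fingertips are at z≈0.045. The reported TCP puts them at 0.004, so the fingers closed above the tray. I'll raise, open and measure the tip offset when open.

Request:
send_rows(deltas=[0, 0, -0.2, 0, 0.4, 0, 0, -0.24, 0, 1, 0, 0, -0.24, 0, 1, 0, 0, -0.24, 0, 1, 0, 0, -0.24, 0, 1])

```text
time: 5.05
position: [0.4857, 0.3713, 0.071]
ee_rot: [-0.0, 0.73, 0.684, -0.001]
wrist_force: [-0.2, 0.1, -0.8]
opening: 0.075
finger_force: 0.0
```

```bash
cat > tip.py <<'E'
from h import *
im=optics.get_image('wrist');s=optics.get_image('side');st=robot.sense();p0=st['position']
for n,P,c in (('wrist',wcloud(im),im['color']),('side',cloud(s),s['color'])):
  w,x,y,z=st['ee_rot'];R=Ro.from_quat([x,y,z,w]).as_matrix();T=(P-p0)@R
  m=(c.max(2)<75)&(abs(T[...,0])<.03)&(abs(T[...,1])<.07)&(T[...,2]<.02)&(T[...,2]>-.1)&(P[...,2]>.04)
  for sg in(1,-1):
    q=T[m&(T[...,1]*sg>0)];q=q[(-q[:,2]).argsort()];print(n,sg,len(q),q[:12:2].round(3).tolist())
print('tray',optics.spot_point('wrist','tray_centre'))
go([.487,.372,.0123],-4)
E
python3 tip.py
```

```text
wrist 1 1809 [[0.01, 0.04, -0.03], [0.01, 0.037, -0.031], [0.01, 0.038, -0.031], [0.01, 0.037, -0.032], [0.005, 0.037, -0.032], [0.009, 0.045, -0.032]]
wrist -1 1726 [[-0.004, -0.038, -0.031], [0.01, -0.042, -0.031], [0.01, -0.038, -0.031], [-0.0, -0.038, -0.032], [-0.002, -0.038, -0.032], [-0.005, -0.038, -0.032]]
side 1 78 [[0.006, 0.039, -0.034], [-0.01, 0.038, -0.036], [-0.009, 0.044, -0.037], [-0.009, 0.039, -0.039], [0.002, 0.038, -0.042], [-0.008, 0.04, -0.043]]
side -1 65 [[-0.007, -0.043, -0.031], [-0.013, -0.044, -0.04], [-0.011, -0.047, -0.045], [-0.012, -0.051, -0.047], [-0.003, -0.054, -0.048], [-0.012, -0.055, -0.049]]
tray [{'point': [0.4879, 0.3722, 0.0152], 'score': 0.93}, {'point': [0.4847, 0.4546, 0.0165], 'score': 0.22}]
t 5.2 pos [0.4861 0.3716 0.0716] yang -3.7 q6 0.72 F [ 0.  -0.2  0.2] open 0.0867 ff 0.0
shift [0.002 0.004 0.237] turn 0.003
```

Request:
send_rows(deltas=[0.002, 0.005, 0.12, 0, 1, 0.002, 0.005, 0.24, 0, 1, 0.002, 0.005, 0.32, 0, 1, 0.002, 0.005, 0.36, 0, 1, 0.002, 0.005, 0.36, 0, 1])

```text
time: 5.82
position: [0.4875, 0.3721, -0.0181]
ee_rot: [-0.0, 0.73, 0.684, -0.0]
wrist_force: [-0.5, -1.0, -0.7]
opening: 0.092
finger_force: 0.0
```

Run:
```python
from h import *
im=optics.get_image('wrist');s=optics.get_image('side');st=robot.sense();p0=st['position']
w,x,y,z=st['ee_rot'];R=Ro.from_quat([x,y,z,w]).as_matrix()
for n,P,c in (('wrist',wcloud(im),im['color']),('side',cloud(s),s['color'])):
  T=(P-p0)@R
  m=(c.max(2)<75)&(abs(T[...,0])<.03)&(P[...,2]>.003)
  for lo,hi in((.02,.065),(.066,.1)):
   for sg in(1,-1):
    q=P[m&(T[...,1]*sg>lo)&(T[...,1]*sg<hi)];q=q[q[:,2].argsort()];print(n,lo,sg,len(q),q[:10:2].round(3).tolist())
go([.487,.372,-.024],-4)
```

```text
wrist 0.02 1 11303 [[0.534, 0.371, 0.013], [0.534, 0.372, 0.013], [0.533, 0.37, 0.013], [0.541, 0.377, 0.013], [0.541, 0.378, 0.014]]
wrist 0.02 -1 11058 [[0.441, 0.386, 0.013], [0.439, 0.386, 0.013], [0.44, 0.386, 0.014], [0.442, 0.386, 0.014], [0.439, 0.386, 0.014]]
wrist 0.066 1 1974 [[0.569, 0.397, 0.102], [0.568, 0.397, 0.103], [0.567, 0.397, 0.103], [0.567, 0.397, 0.104], [0.569, 0.397, 0.104]]
wrist 0.066 -1 2826 [[0.411, 0.407, 0.102], [0.411, 0.407, 0.103], [0.404, 0.408, 0.105], [0.41, 0.407, 0.106], [0.411, 0.408, 0.111]]
side 0.02 1 200 [[0.537, 0.358, 0.022], [0.531, 0.355, 0.023], [0.53, 0.361, 0.024], [0.537, 0.358, 0.027], [0.534, 0.359, 0.028]]
side 0.02 -1 274 [[0.459, 0.405, 0.013], [0.454, 0.347, 0.017], [0.433, 0.369, 0.018], [0.435, 0.366, 0.019], [0.436, 0.365, 0.024]]
side 0.066 1 84 [[0.568, 0.34, 0.106], [0.564, 0.346, 0.118], [0.556, 0.38, 0.119], [0.555, 0.339, 0.123], [0.553, 0.349, 0.127]]
side 0.066 -1 142 [[0.421, 0.367, 0.066], [0.401, 0.351, 0.108], [0.408, 0.349, 0.11], [0.399, 0.353, 0.112], [0.414, 0.363, 0.116]]
t 5.92 pos [ 0.4883  0.3727 -0.017 ] yang -3.7 q6 0.71 F [ 0.6  0.6 -0.3] open 0.0918 ff 0.0
shift [-0.003 -0.005  0.028] turn 0.003
```

The gripper body and the tips are offset alike, so true z ≈ reported z + 0.039. I'll go down to tips at about 5 mm and grip.

Request:
send_rows(deltas=[-0.002, -0.003, 0.03, 0, 1, -0.002, -0.003, 0.03, 0, 0.4, -0.002, -0.003, 0.03, 0, 0.4, -0.002, -0.003, 0.03, 0, 0.4, -0.002, -0.003, 0.03, 0, 0.4], force=40)

```text
time: 6.55
position: [0.4867, 0.3718, -0.0251]
ee_rot: [-0.0, 0.73, 0.684, -0.0]
wrist_force: [-0.4, -0.1, 1.1]
opening: 0.0557
finger_force: 40.0
```

Request:
send_rows(deltas=[0, 0, 0, 0, 0.4, 0, 0, -0.04, 0, 0.4, 0, 0, -0.08, 0, 0.4, 0, 0, -0.12, 0, 0.4, 0, 0, -0.12, 0, 0.4])

```text
time: 7.18
position: [0.4876, 0.3723, 0.006]
ee_rot: [0.0, 0.73, 0.684, 0.001]
wrist_force: [-0.0, 0.1, -5.3]
opening: 0.0555
finger_force: 40.0
```

Run:
```python
from h import *
go([.487,.372,.2],-4)
im=optics.get_image('wrist');P=wcloud(im)
m=(im['color'].min(2)>150)&(abs(P[...,0]-.487)<.05)&(abs(P[...,1]-.38)<.1)&(P[...,2]>.012)
p=P[m];A=np.c_[p[:,:2],np.ones(len(p))];print(len(p),p.mean(0).round(3),np.linalg.lstsq(A,p[:,2],rcond=None)[0].round(3))
```

```text
t 7.17 pos [0.4876 0.3723 0.006 ] yang -3.7 q6 0.71 F [-0.   0.1 -5.3] open 0.0555 ff 39.99697387218475
shift [-0.001 -0.001 -0.776] turn 0.003
10027 [0.489 0.399 0.055] [-0.005  0.022  0.049]
```

Request:
send_rows(deltas=[0, 0, -0.15, 0, 0.4, 0, 0, -0.3, 0, 0.4, 0, 0, -0.45, 0, 0.4, 0, 0, -0.6, 0, 0.4, 0, 0, -0.7, 0, 0.4])

```text
time: 7.85
position: [0.4871, 0.372, 0.1813]
ee_rot: [0.0, 0.73, 0.684, 0.001]
wrist_force: [0.1, -0.9, -4.4]
opening: 0.0554
finger_force: 40.0
```

```bash
python3 -c "
from h import *
go([.5287,-.0155,.18],8.2)"
```

```text
t 7.85 pos [0.4871 0.372  0.1813] yang -3.7 q6 0.71 F [ 0.1 -0.9 -4.4] open 0.0554 ff 39.99701678752899
shift [-1.536  0.267  0.004] turn -0.132
```

Request:
send_rows(deltas=[-0.12, 0.02, 0, 0, 0.4, -0.28, 0.05, 0, -0.02, 0.4, -0.44, 0.08, 0, -0.04, 0.4, -0.6, 0.11, 0, -0.06, 0.4, -0.76, 0.13, 0, -0.066, 0.4])

```text
time: 8.48
position: [0.5068, 0.1787, 0.1794]
ee_rot: [-0.0, 0.693, 0.721, -0.0]
wrist_force: [0.3, -0.0, -5.2]
opening: 0.0554
finger_force: 40.0
```

```bash
python3 -c "
from h import *
go([.5287,-.0155,.18],8.2)"
```

```text
t 8.47 pos [0.5068 0.1787 0.1794] yang 2.3 q6 0.3 F [ 0.3 -0.  -5.2] open 0.0554 ff 39.99757647514343
shift [-0.78   0.057 -0.002] turn -0.066
```

Request:
send_rows(deltas=[-0.16, 0.01, 0, -0.02, 0.4, -0.32, 0.02, 0, -0.04, 0.4, -0.5, 0.04, 0, -0.06, 0.4, -0.66, 0.05, 0, -0.066, 0.4, -0.78, 0.057, 0, -0.066, 0.4])

```text
time: 9.1
position: [0.5284, -0.0158, 0.1794]
ee_rot: [-0.0, 0.655, 0.755, -0.0]
wrist_force: [0.2, 0.6, -4.8]
opening: 0.0561
finger_force: 40.0
```

Run:
```python
from h import *
go([.5287,-.0155,-.01],8.2)
im=optics.get_image('wrist');cv2.imwrite('pics/f.png',im['color']);P=wcloud(im);x,y,z=np.moveaxis(P,-1,0)
for q in ('press','press_mouth','press_stop','plunger_top','tray_centre','tray_front'): print(q,[(np.round(r['point'],4),r['score']) for r in optics.spot_point('wrist',q)[:2]])
for lb,z0,z1 in(('bridge',.074,.086),('knob',.156,.166)):
  m=(abs(x-.507)<.09)&(y>.04)&(y<.23)&(z>z0)&(z<z1);r=cv2.minAreaRect((P[m][:,:2]*1000).astype(np.float32));print(lb,m.sum(),np.round(r,1) if 0 else r)
s=optics.get_image('scene')
for q in ('press','press_mouth','press_stop','plunger_top','tray_centre'): print(q,[(np.round(r['point'],4),r['score']) for r in optics.spot_point('scene',q)[:1]])
```

```text
t 9.1 pos [ 0.5284 -0.0158  0.1794] yang 8.1 q6 -0.17 F [ 0.2  0.6 -4.8] open 0.0561 ff 39.997342228889465
shift [0.001 0.002 0.758] turn -0.001
press [(array([0.5055, 0.1284, 0.001 ]), 0.75)]
press_mouth [(array([ 0.5078,  0.1264, -0.    ]), 0.74), (array([0.5171, 0.0692, 0.0126]), 0.67)]
press_stop []
plunger_top [(array([0.5129, 0.1316, 0.1605]), 0.87), (array([0.5134, 0.0655, 0.2189]), 0.68)]
tray_centre [(array([ 0.5306, -0.0186,  0.2147]), 0.97)]
tray_front [(array([0.5138, 0.0618, 0.2166]), 0.85)]
bridge 3824 ((507.44122314453125, 129.81552124023438), (105.51815795898438, 69.95931243896484), 7.367315769195557)
knob 2610 ((508.23101806640625, 127.66071319580078), (46.993350982666016, 42.424007415771484), 8.11153507232666)
press [(array([ 0.5102,  0.1324, -0.0038]), 0.68)]
press_mouth [(array([0.5169, 0.0615, 0.0137]), 0.57)]
press_stop [(array([0.5002, 0.1767, 0.0106]), 0.9)]
plunger_top [(array([0.5097, 0.1297, 0.1633]), 0.52)]
tray_centre [(array([ 0.5257, -0.0105,  0.2155]), 0.74)]
```

View pics/f.png

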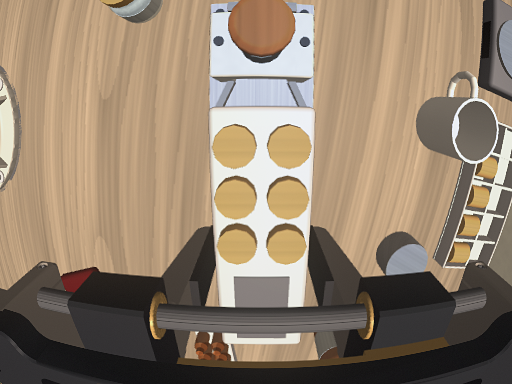

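Request:
send_rows(deltas=[-0.003, -0.008, 0.15, 0.007, 0.4, -0.003, -0.008, 0.32, 0.007, 0.4, -0.003, -0.008, 0.5, 0.007, 0.4, -0.003, -0.008, 0.66, 0.007, 0.4, -0.003, -0.008, 0.73, 0.007, 0.4])

```text
time: 10.38
position: [0.5257, -0.015, -0.0046]
ee_rot: [-0.001, 0.659, 0.752, -0.001]
wrist_force: [0.0, -0.3, -4.5]
opening: 0.0559
finger_force: 40.0
```

Request:
send_rows(deltas=[0, 0, 0.015, 0, 0.4, 0, 0, 0.03, 0, 0.4, 0, 0, 0.04, 0, 0.4, 0, 0, 0.046, 0, 0.4, 0, 0, 0.046, 0, 0.4])

```text
time: 11.0
position: [0.5272, -0.0152, -0.0139]
ee_rot: [0.0, 0.659, 0.752, 0.0]
wrist_force: [0.1, -0.5, -4.3]
opening: 0.0555
finger_force: 40.0
```

Run:
```python
from h import *
go([.5264,-.0148,-.0151],7.5)
im=optics.get_image('wrist');P=wcloud(im);x,y,z=np.moveaxis(P,-1,0)
m=(im['color'].min(2)>150)&(abs(x-.52)<.05)&(y>-.1)&(y<.06)&(z>.02)&(z<.05)
p=P[m];print(m.sum(),np.median(p,0).round(4),np.median(p[p[:,1]>.03],0),cv2.minAreaRect((p[:,:2]*1000).astype(np.float32)))
for q in('tray_centre','tray_front'):print(optics.spot_point('wrist',q)[:2])
```

```text
t 11.0 pos [ 0.5272 -0.0152 -0.0139] yang 7.5 q6 -0.16 F [ 0.1 -0.5 -4.3] open 0.0555 ff 39.997029304504395
shift [ 0.002 -0.003  0.005] turn 0.0
8600 [0.5225 0.0062 0.0345] [0.51868018 0.04189398 0.03450399] ((529.07666015625, -11.610176086425781), (79.22259521484375, 161.65110778808594), 14.748002052307129)
[{'point': [0.5272, -0.017, 0.0256], 'score': 0.81}]
[{'point': [0.5142, 0.0675, 0.0246], 'score': 0.82}]
```

Request:
send_rows(deltas=[0, -0.003, 0.005, 0, 0.4, 0.05, -0.003, 0.006, 0, 0.4, 0.11, -0.003, 0.006, 0, 0.4, 0.17, -0.003, 0.006, 0, 0.4, 0.22, -0.003, 0.006, 0, 0.4])

```text
time: 11.78
position: [0.5196, 0.0399, -0.0151]
ee_rot: [0.001, 0.659, 0.752, 0.0]
wrist_force: [0.4, -4.2, 4.8]
opening: 0.0556
finger_force: 40.0
```

Run:
```python
from h import *
O=np.array([.5075,.129]);u=np.array([-.1305,.9914])
t=O-.09*u;go([t[0],t[1],-.0151],7.5)
im=optics.get_image('wrist');P=wcloud(im)
p=P[...,:2]-O;a=p@u;b=p@np.array([-u[1],u[0]]);z=P[...,2];w=im['color'].min(2)
m=(w>150)&(z>.03)&(z<.037)&(abs(b)<.05)&(a>-.12)&(a<-.02);print(m.sum())
for s in np.arange(-.09,-.02,.01):
  k=m&(abs(a-s)<.004)
  if k.sum(): print(round(s,3),np.percentile(b[k],[1,99]).round(4))
m=(z>.074)&(z<.086)&(abs(b)<.08)&(a>-.06)&(a<.06);print('bridge',np.percentile(b[m],[1,99]),np.percentile(a[m],[1]))
```

```text
t 11.78 pos [ 0.5196  0.0399 -0.0151] yang 7.6 q6 -0.06 F [ 0.4 -4.2  4.8] open 0.0556 ff 39.999738335609436
shift [-0.    -0.002 -0.   ] turn 0.001
3178
-0.09 [-0.0275  0.0271]Traceback (most recent call last):
  File "<stdin>", line 10, in <module>
    return _quantile_unchecked(
        a, q, axis, out, overwrite_input, method, keepdims, weights)
    return _ureduce(a,
                    func=_quantile_ureduce_func,
    ...<5 lines>...
                    overwrite_input=overwrite_input,
                    method=method)
    r = func(a, **kwargs)
    result = _quantile(arr,
                       quantiles=q,
    ...<2 lines>...
                       out=out,
                       weights=wgt)
    slices_having_nans = np.isnan(arr[-1, ...])
                                  ~~~^^^^^^^^^
IndexError: index -1 is out of bounds for axis 0 with size 0
```

Request:
send_rows(deltas=[0, 0, -0.004, 0, 1, 0, 0, -0.004, 0, 1, 0, 0, -0.004, 0, 1, 0, 0, -0.004, 0, 1, -0.03, 0, -0.004, 0, 1])

```text
time: 12.45
position: [0.5199, 0.0317, -0.0148]
ee_rot: [-0.0, 0.659, 0.752, -0.0]
wrist_force: [0.6, 0.4, -0.8]
opening: 0.0919
finger_force: 0.0
```

Request:
send_rows(deltas=[-0.08, 0, 0, 0, 1, -0.16, 0, 0, 0, 1, -0.22, 0, 0, 0, 1, -0.22, 0, 0, 0, 0.4, -0.22, 0, 0, 0, 0.4], force=40)

```text
time: 13.08
position: [0.5271, -0.0225, -0.0147]
ee_rot: [-0.0, 0.659, 0.752, 0.0]
wrist_force: [0.5, 0.4, -0.8]
opening: 0.0741
finger_force: 0.0
```

Request:
send_rows(deltas=[0, 0, 0, 0, 0.4, 0, 0, 0, 0, 0.4, 0, 0, 0, 0, 0.4])

```text
time: 13.45
position: [0.5272, -0.0223, -0.0147]
ee_rot: [-0.0, 0.659, 0.752, 0.0]
wrist_force: [0.4, 2.1, -0.8]
opening: 0.0556
finger_force: 40.0
```

Run:
```python
from h import *
O=np.array([.5075,.129]);u=np.array([-.1305,.9914])
t=O-.092*u;go([t[0],t[1],-.0151],7.5)
print((robot.sense()['position'][:2]-O)@u)
im=optics.get_image('wrist');P=wcloud(im)
p=P[...,:2]-O;a=p@u;b=p@np.array([-u[1],u[0]]);z=P[...,2];w=im['color'].min(2)
for s in np.arange(-.14,-.02,.01):
  k=(w>120)&(z>.03)&(z<.037)&(abs(b)<.05)&(abs(a-s)<.004)
  if k.sum()>20: print(round(s,3),k.sum(),np.percentile(b[k],[1,99]).round(4))
m=(z>.074)&(z<.086)&(abs(b)<.08)&(a>-.06)&(a<.06);print('bridge',np.percentile(b[m],[1,99]),np.percentile(a[m],[1]))
cv2.imwrite('pics/g.png',im['color'])
```

```text
t 13.45 pos [ 0.5272 -0.0223 -0.0147] yang 7.5 q6 -0.18 F [ 0.4  2.1 -0.8] open 0.0556 ff 39.994080662727356
shift [0.242 0.001 0.002] turn 0.0
-0.15252826143681092
-0.14 1200 [-0.0266  0.0273]
-0.13 1314 [-0.0267  0.0275]
-0.12 1394 [-0.0267  0.0274]
-0.11 1458 [-0.0268  0.0273]
-0.1 1548 [-0.0268  0.0272]
-0.09 1023 [-0.0275  0.0272]
-0.08 296 [-0.0276  0.0277]
-0.07 1112 [-0.0272  0.0273]
-0.06 840 [-0.0467  0.0462]
-0.05 368 [-0.0452  0.0457]
-0.04 1329 [-0.0379  0.0385]
-0.03 388 [-0.0276  0.0273]
bridge [-0.05074241  0.05012024] [-0.03387823]
```

View pics/g.png

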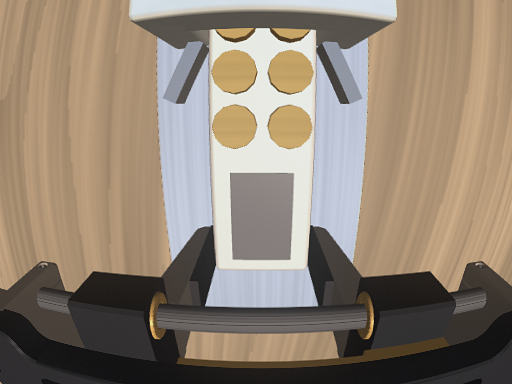

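The picture shows the tray centred between the guides, with its front under the bridge at (262,40). The fingers grip its rear half near (205,240) and (318,240). Now I slide it in.

Request:
send_rows(deltas=[0.05, 0, 0, 0, 0.4, 0.1, 0, 0, 0, 0.4, 0.15, 0, 0, 0, 0.4, 0.2, 0, 0, 0, 0.4, 0.22, 0, 0, 0, 0.4])

```text
time: 14.12
position: [0.5198, 0.0328, -0.0147]
ee_rot: [-0.0, 0.659, 0.752, -0.0]
wrist_force: [1.0, -3.0, -0.0]
opening: 0.0556
finger_force: 40.0
```

Request:
send_rows(deltas=[0.007, 0, 0, 0, 0.4, 0.014, 0, 0, 0, 0.4, 0.02, 0, 0, 0, 0.4])

```text
time: 14.5
position: [0.52, 0.0345, -0.0147]
ee_rot: [0.001, 0.658, 0.753, -0.001]
wrist_force: [3.8, -24.3, -1.0]
opening: 0.0557
finger_force: 40.0
```

```bash
cat > st.py <<'E'
from h import *
O=np.array([.5075,.129]);u=np.array([-.1305,.9914])
t=O-.092*u;go([t[0],t[1],-.0151],7.5)
print('tcp a',(robot.sense()['position'][:2]-O)@u)
im=optics.get_image('wrist');P=wcloud(im)
p=P[...,:2]-O;a=p@u;b=p@np.array([-u[1],u[0]]);z=P[...,2];w=im['color'].min(2)
k=(w>100)&(z>.03)&(z<.037)&(abs(b)<.02)&(a<-.06);print('rear end',np.percentile(a[k],[0.5,1]),'plane',np.linalg.lstsq(np.c_[a[k],b[k],np.ones(k.sum())],z[k],rcond=None)[0].round(4))
for s in np.arange(-.11,-.03,.01):
  k=(w>120)&(z>.031)&(z<.037)&(abs(b)<.05)&(abs(a-s)<.004)
  if k.sum()>20: print(round(s,3),k.sum(),np.percentile(b[k],[1,99]).round(4))
E
python3 st.py
```

```text
t 14.5 pos [ 0.52    0.0345 -0.0147] yang 7.6 q6 -0.06 F [  3.8 -24.3  -1. ] open 0.0557 ff 39.98759150505066
shift [ 0.013 -0.     0.002] turn 0.002
tcp a -0.09529770693411747
rear end [-0.10740285 -0.10709863] plane [0.0159 0.0007 0.0353]
-0.11 155 [-0.0249  0.0261]
-0.1 1042 [-0.0271  0.0271]
-0.09 1156 [-0.0266  0.0271]
-0.08 1245 [-0.0266  0.0272]
-0.07 989 [-0.0267  0.0273]
```

Resistance rose to 24 N with the rear end about 75 mm short of the bridge, so the tray is against the stop. I release it and lift away.

Request:
send_rows(deltas=[0, 0, 0, 0, 1, 0, 0, 0, 0, 1, 0, 0, 0, 0, 1, 0, 0, 0, 0, 1, -0.08, 0, 0, 0, 1])

```text
time: 15.18
position: [0.5219, 0.0176, -0.0147]
ee_rot: [-0.0, 0.659, 0.753, 0.0]
wrist_force: [0.2, -0.8, 0.8]
opening: 0.0919
finger_force: 0.0
```

Request:
send_rows(deltas=[-0.08, 0, -0.15, 0, 1, -0.08, 0, -0.3, 0, 1, -0.08, 0, -0.45, 0, 1, -0.08, 0, -0.6, 0, 1, -0.08, 0, -0.75, 0, 1])

```text
time: 15.8
position: [0.5243, -0.0028, 0.1741]
ee_rot: [-0.0, 0.659, 0.752, 0.0]
wrist_force: [0.8, -0.5, 0.4]
opening: 0.0917
finger_force: 0.0
```

```bash
python3 st.py
python3 - <<'E'
from h import *
im=optics.get_image('wrist');P=wcloud(im);x,y,z=np.moveaxis(P,-1,0)
for lb,z0,z1 in(('bridge',.074,.086),('knob',.157,.165)):
  m=(abs(x-.507)<.09)&(y>.04)&(y<.23)&(z>z0)&(z<z1);print(lb,m.sum(),cv2.minAreaRect((P[m][:,:2]*1000).astype(np.float32)),np.median(z[m]))
for c in('wrist','scene'):
  optics.get_image(c);print(c,[(q,[(np.round(r['point'],3).tolist(),round(r['score'],2)) for r in optics.spot_point(c,q)[:2]]) for q in('tray_front','tray_centre','press_stop','plunger_top')])
go([.5085,.129,.155],7.5)
E
```

```text
t 15.8 pos [ 0.5243 -0.0028  0.1741] yang 7.5 q6 -0.14 F [ 0.8 -0.5  0.4] open 0.0917 ff 0.0
shift [0.163 0.002 0.757] turn 0.0
tcp a -0.13284983445944853
rear end [-0.10773323 -0.10767666] plane [0.0119 0.0025 0.0348]
-0.11 90 [-0.026   0.0257]
-0.1 301 [-0.0257  0.0278]
-0.09 333 [-0.0268  0.0276]
-0.08 308 [-0.0267  0.0275]
-0.07 336 [-0.0266  0.0273]
-0.06 341 [-0.0265  0.028 ]
-0.05 330 [-0.0264  0.028 ]
-0.04 343 [-0.0275  0.0331]
bridge 3811 ((507.88482666015625, 129.935546875), (105.28958892822266, 70.05802154541016), 7.516571998596191) 0.07922777905198389
knob 2625 ((507.8602600097656, 130.28848266601562), (45.40785217285156, 44.421791076660156), 24.81099510192871) 0.15911693757465198
wrist [('tray_front', []), ('tray_centre', [([0.513, 0.098, 0.024], 0.75)]), ('press_stop', []), ('plunger_top', [([0.511, 0.131, 0.163], 0.88), ([0.757, -0.112, -0.002], 0.28)])]
scene [('tray_front', [([0.268, 0.517, 0.015], 0.74)]), ('tray_centre', [([0.51, 0.098, 0.022], 0.92), ([0.309, 0.453, 0.013], 0.59)]), ('press_stop', [([0.501, 0.175, 0.008], 0.94)]), ('plunger_top', [([0.51, 0.125, 0.163], 0.64), ([0.278, -0.311, -0.002], 0.6)])]
t 16.4 pos [ 0.5242 -0.0029  0.1721] yang 7.5 q6 -0.14 F [ 1.1 -0.1 -0.2] open 0.0917 ff 0.0
shift [0.531 0.007 0.068] turn 0.0
```

Tray centre is near (0.511, 0.098), so it is home. Now the knob: close the fingers and move over it.

Request:
send_rows(deltas=[0.1, 0.002, 0, 0, 0, 0.25, 0.004, 0, 0, 0, 0.4, 0.006, 0, 0, 0, 0.51, 0.008, 0, 0, 0, 0.533, 0.01, 0, 0, 0])

```text
time: 17.02
position: [0.5093, 0.1308, 0.1725]
ee_rot: [-0.0, 0.658, 0.753, -0.0]
wrist_force: [0.2, -0.3, 0.4]
opening: 0.0439
finger_force: 0.0
```

Request:
send_rows(deltas=[0, 0, 0.06, 0, 0, 0, 0, 0.12, 0, 0, 0, 0, 0.14, 0, 0, 0, 0, 0.15, 0, 0])

```text
time: 17.52
position: [0.5094, 0.1289, 0.1346]
ee_rot: [-0.0, 0.659, 0.752, -0.0]
wrist_force: [0.1, -0.2, -0.2]
opening: 0.004
finger_force: 0.0
```

```bash
python3 -c "
from h import *
go([.508,.130,.119],7.5)"
```

```text
t 17.52 pos [0.5094 0.1289 0.1346] yang 7.5 q6 0.11 F [ 0.1 -0.2 -0.2] open 0.004 ff 0.0
shift [ 0.005 -0.005  0.062] turn -0.0
```

Request:
send_rows(deltas=[0, 0, 0.015, 0, 0, 0, 0, 0.03, 0, 0, 0, 0, 0.045, 0, 0, 0, 0, 0.055, 0, 0])

```text
time: 18.02
position: [0.5099, 0.1295, 0.1218]
ee_rot: [0.0, 0.659, 0.752, 0.0]
wrist_force: [0.1, -1.6, 4.4]
opening: 0.0005
finger_force: 2.8
```

Request:
send_rows(deltas=[0, 0, 0.008, 0, 0, 0, 0, 0.008, 0, 0])

```text
time: 18.27
position: [0.5099, 0.1295, 0.1199]
ee_rot: [0.0, 0.659, 0.752, 0.0]
wrist_force: [-0.9, -1.1, 7.7]
opening: 0.0006
finger_force: 3.4
```

Request:
send_rows(deltas=[0, 0, 0.006, 0, 0, 0, 0, 0.012, 0, 0, 0, 0, 0.012, 0, 0])

```text
time: 18.65
position: [0.51, 0.1296, 0.1184]
ee_rot: [0.0, 0.659, 0.752, 0.0]
wrist_force: [-7.3, -3.2, 21.9]
opening: 0.0003
finger_force: 10.9
```

Bottomed out at 22 N. I hold briefly, then retreat upward and check.

Request:
send_rows(deltas=[0, 0, 0, 0, 0, 0, 0, 0, 0, 0])

```text
time: 18.9
position: [0.51, 0.1296, 0.1184]
ee_rot: [0.0, 0.659, 0.752, 0.0]
wrist_force: [-6.9, -2.7, 21.2]
opening: 0.0008
finger_force: 10.8
```

Request:
send_rows(deltas=[0, 0, -0.02, 0, 0, 0, 0, -0.05, 0, 0, 0, 0, -0.12, 0, 0, 0, 0, -0.25, 0, 0, 0, 0, -0.4, 0, 0])

```text
time: 19.52
position: [0.5089, 0.1295, 0.2169]
ee_rot: [-0.001, 0.659, 0.752, -0.001]
wrist_force: [1.2, 1.5, -0.0]
opening: 0.0005
finger_force: 0.0
```

Request:
send_rows(deltas=[-0.1, 0, 0, 0, 0, -0.25, 0, 0, 0, 0, -0.4, 0, 0, 0, 0, -0.5, 0, 0, 0, 0, -0.5, 0, 0, 0, 0])

```text
time: 20.15
position: [0.5259, 0.0045, 0.2163]
ee_rot: [-0.0, 0.66, 0.751, -0.0]
wrist_force: [-0.6, -0.1, 0.4]
opening: 0.0006
finger_force: 0.0
```

```bash
python3 st.py
python3 - <<'E'
from h import *
im=optics.get_image('wrist');P=wcloud(im);x,y,z=np.moveaxis(P,-1,0)
m=(abs(x-.508)<.012)&(abs(y-.130)<.012);print('knob z',np.median(z[m]))
s=optics.get_image('scene');print(optics.spot_point('scene','tray_centre')[:1])
cv2.imwrite('pics/k.png',np.hstack([cv2.resize(im['color'],(400,300)),cv2.resize(s['color'],(400,300))]))
E
```

```text
t 20.15 pos [0.5259 0.0045 0.2163] yang 7.4 q6 -0.12 F [-0.6 -0.1  0.4] open 0.0006 ff 0.0
shift [ 0.135 -0.008  0.926] turn -0.001
tcp a -0.12585319673023862
rear end [-0.10800036 -0.10789096] plane [0.0109 0.0012 0.0348]
-0.11 81 [-0.0262  0.0262]
-0.1 255 [-0.0274  0.0275]
-0.09 252 [-0.0261  0.0273]
-0.08 265 [-0.026   0.0271]
-0.07 253 [-0.026   0.0269]
-0.06 257 [-0.0272  0.0268]
-0.05 265 [-0.0264  0.028 ]
-0.04 290 [-0.0282  0.0286]
knob z 0.15938452352487265
[{'point': [0.3117, 0.4533, 0.0109], 'score': 0.94}]
```

View pics/k.png

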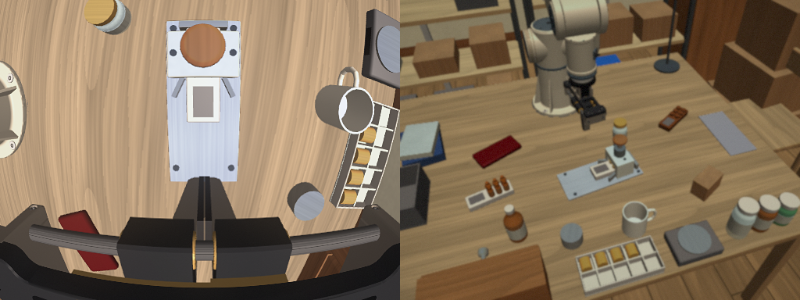

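The tray is home under the bridge at wrist view (203,100), the knob is up again at z 0.159, and the bystanders have not moved. I hand the job in.

```bash
python3 -c "
from bench import robot
print(robot.close_job())"
```

```text
the job is handed in; nothing more can be done
None
```

The job is handed in, verdict not shown: the low tray lies level against the stop, the knob was pushed fully down (22 N at the bottom) and came back up, the arm is clear, and nothing else was seen to move.

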